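Lay the coffee tray: cups by height, spare cup nested

ROBOT

A 6-joint arm with a two-finger parallel gripper is mounted at the origin on a cart in front of the work surface, level with it; the furniture and walls round the work are solid. World frame = base frame: x ahead of the robot, y to its left, z up, the work surface at z = 0. Lengths are in m, angles in degrees, forces in N, time in s.
With the tool pointing down it reaches from about 0.35 to 0.875 m from the base axis. Payload 4.2 kg.
Tool frame: the origin (TCP) lies on the centre line of the jaws, within the pads' length; the fingertips stand 22 mm ahead of it and the grasp point (between the pads) lies 3 mm ahead of it (r.tcp_to_tips is the distance from the TCP to the fingertips, in m); z points along the fingers, y is the line along which they close (so a half turn about z gives the same grasp; the last joint's range is limited). The gripper opens to 87 mm and grips with 3 to 60 N. Pads are 19 mm wide; open, the fingers measure 117 mm over their backs; the gripper's body (75 mm by 190 mm) begins 51 mm behind the grasp point.
Start: joints at [-62.361, 22.042, 0.453, 0, -68.411, -14.817], TCP at [0.139, -0.609, 0.245] pointing down, gripper open.
Joint ranges: [-179.83, 179.83], [-69.29, 118.12], [-61.27, 80.66], [-181.25, 117.63], [-171.15, -9.14], [-177.46, 177.46]. Speed limits (degrees/s): [159.86, 159.86, 180, 180, 180, 180].

INTERFACE

Orientations are given as a 3x3 rotation matrix whose columns are the frame's x, y, z axes.
In Python, from station import r gives the robot as it stands.
- The arm moves only by the tool apply_moves, never from a script. Its argument "plan" is a list of rows, each an object with "grip": the opening, from 0 (shut) to 1 (fully open); "offset": the shift along the tool's x, y, z in cm, a list of three; "spin": the turn about the tool's z in rad. A call has 1 to 5 rows; each row is the pose to reach, as a shift and turn from the pose commanded when the call began, along the tool's axes at that moment; what a row does not reach only later rows make up. A row lasts 1/10 s, in which the tool goes at most 50 mm and 8.59 degrees, less where a joint would pass 70% of its speed; a pose out of reach is approached as far as the arm can. A call with a gripper value outside its range is refused whole. The fingers move at their own pace and stop on an object; the grip force is fixed at half the most. Time passes only in rows, so rows that repeat a pose let the fingers close. It gives the time, the measured TCP pose, the force, the opening and the grip force at its end, in the units of the state.
- r.sense(): the state, without advancing time (a new reading comes with each control period).
- r.capture(name): name is "scene" or "top"; returns a dict with "img" (384x512x3 uint8, blue, green, red), "depth" (384x512 float32, m along the optical axis (not along the pixel's ray), 0 where there is no reading), "mtx" (3x3 intrinsics, pixels), "R" (3x3) and "t" (3): a world point X has camera coordinates R X + t. Camera axes: x right, y down, z forward; pixel columns grow to the right and rows downward; lengths in m; the calibration is good to about 2 mm. A picture is of the moment at which its call begins.
- r.finish_job(): hands the job in; it is judged then, once.
The state is a dict: "time_s": time; "joints": joint angles; "joint_velocities": joint speeds; "effort": joint torques, N m; "tcp_pos": TCP position; "ee_rot": TCP orientation; "wrist_force": force on the tool from outside, world axes, zero at the start; "moment": the same for the moment, N m; "gripper_width": opening from 0.0 (shut) to 1.0 (fully open); "gripper_force": force on a finger pad.
Only numpy, scipy, OpenCV 4.12 (cv2) and the standard library are available. Lean on these libraries where they do the work, as an engineer would, in place of code of your own. Each camera call takes 0.05 s, during which the arm holds its last target. There are 200 camera calls.

TASK

Lay the coffee tray: stand the white, yellow and terracotta cups upright on the three saucers, one on each, in order of height with the shortest on the left and the tallest on the right as seen from the robot. Nest the spare blue cup upright in the white one, its handle turned aside so that the two handles clear each other and it sits fully home. Leave the green mug and the green-lidded jar where they stand.

Things in the scene. Friction and masses are not known exactly. Their poses are not given: they have to be found in the camera images.
- small_white_mid (a point): Small white cup, open, 54 mm high, 120 g. Point: on its axis, 27 mm above its underside; z up. Ear-shaped handle along its own -x (towards the robot at yaw 0), 7 mm thick, 51 mm out from the axis, 10 to 54 mm high. Upper half near straight, 60 to 62 mm across: grip there near the rim, across y. Mouth 56 mm; like the blue cup.
- small_blue_mid (a point): Small blue cup, open, 54 mm high, 120 g. Point: on its axis, 27 mm above its underside; z up. Ear-shaped handle along its own -x (towards the robot at yaw 0), 7 mm thick, 51 mm out from the axis, 10 to 54 mm high. Upper half near straight, 60 to 62 mm across: grip there near the rim, across y. Foot 45 mm wide below a shoulder at 20 mm; seated in white it is 32 mm higher; aligned handles collide.
- medium_cup_mid (a point): Mustard yellow cup of middle height, open, 78 mm high, 170 g. Point: on its axis, 39 mm above its underside; z up. Ear-shaped handle along its own -x (towards the robot at yaw 0), 7 mm thick, 53 mm out from the axis, 21 to 73 mm high. Upper half near straight, 60 to 62 mm across: grip there near the rim, across y.
- tall_cup_mid (a point): Tallest cup, terracotta, open, 106 mm high, 220 g. Point: on its axis, 53 mm above its underside; z up. Ear-shaped handle along its own -x (towards the robot at yaw 0), 7 mm thick, 54 mm out from the axis, 29 to 97 mm high. Upper half near straight, 60 to 62 mm across: grip there near the rim, across y.
- saucer_a: One of three alike white saucers, loose, 100 mm across and 12 mm high, standing on the tray. Origin at the centre of its underside; z up. Its middle is a flat well about 60 mm across, floor 4 mm above the origin, for a cup's foot (42 to 50 mm across).
- saucer_b: One of three alike white saucers, loose, 100 mm across and 12 mm high, standing on the tray. Origin at the centre of its underside; z up. Its middle is a flat well about 60 mm across, floor 4 mm above the origin, for a cup's foot (42 to 50 mm across).
- saucer_c: One of three alike white saucers, loose, 100 mm across and 12 mm high, standing on the tray. Origin at the centre of its underside; z up. Its middle is a flat well about 60 mm across, floor 4 mm above the origin, for a cup's foot (42 to 50 mm across).
- tray: Dark wooden tray, grip slots in its ends, fixed: 340 mm long along its own y (+y is its left end seen from the robot), 128 mm deep; floor 8 mm above the origin, rim 18 mm high, ends 34 mm high. The saucers stand on it in a row, one near its middle, the others about 107 mm to left and right. Origin under its centre; x away from the robot, z up.
- green_mug: Bystander: olive-green and cream mug, 86 mm across, 121 mm with its handle (along its own -y), 99 mm high, loose, behind the tray's left end. Origin under its middle.
- green_jar: Bystander: glass jar with a green lid, 64 by 68 mm, 84 mm high, loose, behind the tray. Origin under its centre.

How it is judged (in metres and radians):
At the end, for the whole second after the job is handed in: White, yellow and terracotta cups upright on the left, middle and right saucers, within 12 mm of their centres; the blue cup seated in the white one (within 6 degrees of upright, 6 mm of its axis, its underside 28 to 36 mm above the white one's); all released and at rest ((horizontal distance between small_white_mid and saucer_a below 0.012 m or horizontal distance between small_white_mid and saucer_b below 0.012 m or horizontal distance between small_white_mid and saucer_c below 0.012 m) and angle between each of small_white_mid, medium_cup_mid, tall_cup_mid's own z axis and vertical below 0.12 rad and z of small_white_mid in the frame of tray between 0.035 and 0.043 m and y of small_white_mid in the frame of tray above 0.06 m and (horizontal distance between medium_cup_mid and saucer_a below 0.012 m or horizontal distance between medium_cup_mid and saucer_b below 0.012 m or horizontal distance between medium_cup_mid and saucer_c below 0.012 m) and z of medium_cup_mid in the frame of tray between 0.047 and 0.055 m and y of medium_cup_mid in the frame of tray between -0.05 and 0.05 m and (horizontal distance between tall_cup_mid and saucer_a below 0.012 m or horizontal distance between tall_cup_mid and saucer_b below 0.012 m or horizontal distance between tall_cup_mid and saucer_c below 0.012 m) and z of tall_cup_mid in the frame of tray between 0.061 and 0.069 m and y of tall_cup_mid in the frame of tray below -0.06 m and horizontal distance between small_blue_mid and small_white_mid below 0.006 m and z of small_blue_mid in the frame of small_white_mid between 0.028 and 0.036 m and angle between small_blue_mid's own z axis and vertical below 0.1 rad and linear speed of each of small_white, small_blue, medium_cup, tall_cup below 0.02 m/s); the robot touches nothing.
It fails at once if the green mug is moved more than 20 mm (distance of green_mug from where it was at the start of the episode above 0.02 m).
It fails at once if the green-lidded jar is moved more than 20 mm (distance of green_jar from where it was at the start of the episode above 0.02 m).
It also fails if it takes over 101 s, if anything falls off the work surface, if the arm or the gripper's body presses on something with over 40 N, if the wrist force passes 120 N, or if a joint passes its speed limit or range.

## Working session

There is one attempt and no reset: what is moved stays moved. The work goes in short steps, Python scripts to look and compute and a tool call to move; the robot and the scene stay as the last step left them, time stands still between calls to the robot, and variables do not carry over. Pictures are saved under pics/ and viewed, at most 14 in all, crops included, and the job is handed in when it is done.

Besides the shell and the picture viewer there is one more tool, called after "Request:" as name([rows], argument=value, ...), one row to a line, values as JSON. apply_moves: Moves the arm, as the interface text tells. Its arguments: {"type":"object","properties":{"plan":{"type":"array"}},"required":["plan"]}

```bash
ls; mkdir -p pics
python3 - <<'E'
from station import r
import cv2,numpy as np
s=r.sense();print({k:np.round(v,3).tolist() for k,v in s.items()}, r.tcp_to_tips)
for n in("scene","top"):
    c=r.capture(n);np.savez(f"pics/{n}0.npz",**c);cv2.imwrite(f"pics/{n}0.png",c["img"])
    print(n,c["mtx"].tolist(),(-c["R"].T@c["t"]).round(3),c["R"].round(3).tolist())
E
```

```text
pics
{'time_s': 0.0, 'joints': [-62.361, 22.093, 0.38, -0.029, -68.411, -14.815], 'joint_velocities': [-0.012, 0.052, 0.071, 0.086, -0.025, -0.033], 'effort': [-0.002, -39.066, 18.741, 4.22, 0.011, -0.0], 'tcp_pos': [0.139, -0.609, 0.243], 'ee_rot': [[-0.975, -0.222, -0.001], [-0.222, 0.975, 0.002], [0.0, 0.002, -1.0]], 'wrist_force': [-0.007, -0.613, -0.435], 'moment': [-0.025, 0.005, -0.013], 'gripper_force': 0.0, 'gripper_width': 1.0} 0.022
scene [[413.2909682977663, 0.0, 264.16676968902027], [0.0, 413.2909682977663, 194.57785222225397], [0.0, 0.0, 1.0]] [0.14  0.84  0.485] [[-0.869, -0.494, 0.001], [-0.204, 0.357, -0.912], [0.45, -0.793, -0.411]]
top [[369.7459825581914, 0.0, 258.4305757336794], [0.0, 369.7459825581914, 193.06721270237], [0.0, 0.0, 1.0]] [0.422 0.078 0.959] [[-0.025, -1.0, -0.003], [-0.986, 0.026, -0.168], [0.168, -0.001, -0.986]]
```

View pics/scene0.png

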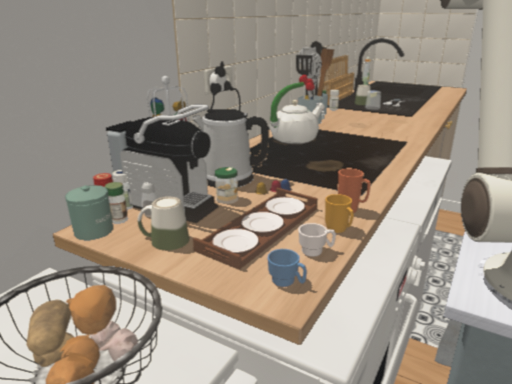

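View pics/top0.png

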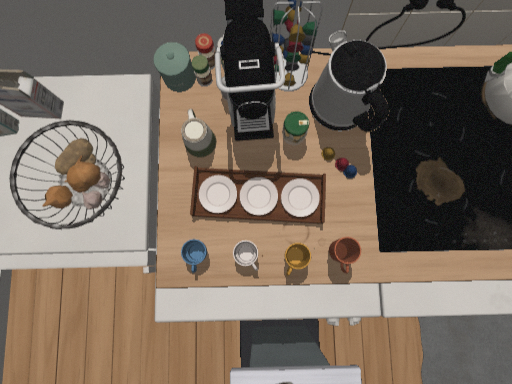

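The cups all stand upright in the top view: blue (195,253), white (246,254), yellow (297,257) and terracotta (346,251). The saucers are at (218,194), (259,196) and (300,197), and the mug and jar are behind the tray. Next I'll measure rims and handles.

```bash
cat > h.py <<'E'
import numpy as np,cv2
from scipy.optimize import least_squares
def cloud(c):
    d=c["depth"];v,u=np.indices(d.shape);m=c["mtx"]
    P=np.stack([(u-m[0,2])/m[0,0]*d,(v-m[1,2])/m[1,1]*d,d],-1)
    W=(P-c["t"])@c["R"]; W[d==0]=np.nan
    return W
def project(c,X):
    q=c["R"]@np.asarray(X)+c["t"];q=c["mtx"]@q;return q[:2]/q[2]
def circ(p,rad):
    c0=np.median(p,0)
    f=lambda c:np.hypot(*(p-c).T)-rad
    s=least_squares(f,c0,loss="soft_l1",f_scale=.002);return s.x,np.median(abs(f(s.x)))
def cup(c,xy,h,z0=0.,rr=.085):
    """rim circle + handle yaw (deg, dir of handle) for a cup with height h standing at z0 near xy"""
    W=cloud(c);D=np.hypot(W[...,0]-xy[0],W[...,1]-xy[1])
    rim=W[(D<rr)&(W[...,2]>z0+h-.005)&(W[...,2]<z0+h+.012)]
    # outer boundary: convex hull of rim points near body only, robust circle at r=.030
    ctr,e=circ(rim[:,:2],.0295)
    b=W[(np.hypot(W[...,0]-ctr[0],W[...,1]-ctr[1])<.062)&(W[...,2]>z0+.020)&(W[...,2]<z0+h+.01)]
    q=b[:,:2]-ctr;o=q[np.hypot(*q.T)>.038]
    hd=o.mean(0) if len(o) else np.array([np.nan]*2)
    return ctr.round(4),round(e*1e3,1),len(rim),round(np.degrees(np.arctan2(hd[1],hd[0])),1),len(o),rim[:,2].mean().round(4)
E
python3 - <<'E'
from h import *
c=dict(np.load("pics/top0.npz"));W=cloud(c)
s=dict(np.load("pics/scene0.npz"))
C={"blue":((195,253),.054),"white":((246,254),.054),"yellow":((297,257),.078),"terra":((346,251),.106)}
for n,((u,v),h) in C.items():
    p=np.nanmedian(W[v-8:v+9,u-8:u+9].reshape(-1,3),0);
    print(n,p.round(3),"top",cup(c,p[:2],h,rr=.05),"scene",cup(s,p[:2],h,rr=.05))
for (u,v) in((218,194),(259,196),(300,197)):
    p=W[v,u];D=np.hypot(W[...,0]-p[0],W[...,1]-p[1])
    b=((D<.06)&(c["img"].min(-1)>120)).astype(np.uint8)
    k=max(cv2.findContours(b,0,1)[0],key=cv2.contourArea)[:,0].astype(float)
    r=np.c_[(k-c["mtx"][:2,2])/c["mtx"][0,0],np.ones(len(k))]@c["R"];o=-c["R"].T@c["t"]
    X=o+r*((.019-o[2])/r[:,2])[:,None]
    (a,e),R=cv2.minEnclosingCircle(X[:,:2].astype(np.float32))
    print("saucer",p.round(3),circ(X[:,:2],.0495),(round(a,4),round(e,4)),round(R,4))
for n,(u,v) in {"mug":(198,138),"jar":(296,124)}.items(): print(n,W[v,u].round(3))
E
```

```text
blue [0.434 0.243 0.005] top (array([0.4357, 0.2387]), np.float64(0.9), 110, np.float64(177.3), 16, np.float64(0.052)) scene (array([0.4375, 0.2403]), np.float64(1.0), 220, np.float64(175.0), 64, np.float64(0.0521))
white [0.428 0.113 0.005] top (array([0.4298, 0.1126]), np.float64(1.0), 108, np.float64(-147.3), 15, np.float64(0.0523)) scene (array([0.4319, 0.1142]), np.float64(1.0), 177, np.float64(-149.1), 48, np.float64(0.052))
yellow [ 0.417 -0.017  0.004] top (array([ 0.4204, -0.0109]), np.float64(0.8), 112, np.float64(150.3), 23, np.float64(0.0763)) scene (array([ 0.4221, -0.0096]), np.float64(0.9), 130, np.float64(150.0), 65, np.float64(0.076))
terra [ 0.429 -0.14   0.01 ] top (array([ 0.43  , -0.1218]), np.float64(0.9), 120, np.float64(178.6), 38, np.float64(0.1045)) scene (array([ 0.4324, -0.1212]), np.float64(1.0), 103, np.float64(178.1), 76, np.float64(0.104))
saucer [0.584 0.182 0.013] (array([0.58413165, 0.18299082]), np.float64(0.0010003187767395928)) (0.5841, 0.1833) 0.05
saucer [0.576 0.076 0.01 ] (array([0.57459883, 0.07744158]), np.float64(0.0016476808093308405)) (0.5755, 0.0776) 0.0497
saucer [ 0.571 -0.031  0.008] (array([ 0.56892711, -0.02880861]), np.float64(0.0009853690953508382)) (0.5689, -0.029) 0.0499
mug [0.709 0.221 0.095]
jar [ 0.743 -0.02   0.082]
```

Request:
apply_moves([
  {"grip": 1, "offset": [-3.4, 3.5, 0], "spin": 0},
  {"grip": 1, "offset": [-6.8, 7.0, 0], "spin": 0},
  {"grip": 1, "offset": [-10.2, 10.5, 0], "spin": 0},
  {"grip": 1, "offset": [-13.6, 14.1, 0], "spin": 0},
  {"grip": 1, "offset": [-17, 17.6, 0], "spin": 0},
])

```text
time_s: 0.6
tcp_pos: [0.2658, -0.3981, 0.2442]
ee_rot: [[-0.975, -0.221, -0.0], [-0.221, 0.975, 0.001], [0.0, 0.001, -1.0]]
wrist_force: [0.9, -1.1, -0.1]
gripper_width: 0.998
gripper_force: 0.0
```

Request:
apply_moves([
  {"grip": 1, "offset": [-3.4, 3.5, 0], "spin": 0},
  {"grip": 1, "offset": [-6.8, 7.0, 0], "spin": 0},
  {"grip": 1, "offset": [-10.2, 10.5, 0], "spin": 0},
  {"grip": 1, "offset": [-13.6, 14.1, 0], "spin": 0},
  {"grip": 1, "offset": [-17, 17.6, 0], "spin": 0},
])

```text
time_s: 1.1
tcp_pos: [0.3924, -0.1887, 0.2446]
ee_rot: [[-0.975, -0.222, 0.0], [-0.222, 0.975, 0.0], [-0.0, 0.0, -1.0]]
wrist_force: [0.2, -0.9, 0.6]
gripper_width: 0.999
gripper_force: 0.0
```

Request:
apply_moves([
  {"grip": 1, "offset": [-3, 3, 0], "spin": 0.12},
  {"grip": 1, "offset": [-5.3, 5.85, 0], "spin": 0.25},
  {"grip": 1, "offset": [-5.3, 5.85, 0], "spin": 0.25},
  {"grip": 1, "offset": [-5.3, 5.85, 0], "spin": 0.25},
  {"grip": 1, "offset": [-5.3, 5.85, 0], "spin": 0.25},
])

```text
time_s: 1.6
tcp_pos: [0.4302, -0.1223, 0.2443]
ee_rot: [[-1.0, 0.026, -0.001], [0.026, 1.0, 0.0], [0.001, 0.0, -1.0]]
wrist_force: [0.1, -0.7, -0.0]
gripper_width: 0.999
gripper_force: 0.0
```

```bash
cat >> h.py <<'E'
def go(r,x,y,z,axis=None):
    "offset (cm, tool axes) and spin from the sensed pose to TCP x,y,z with closing axis at yaw axis (deg, mod 180)"
    s=r.sense();R=np.array(s["ee_rot"]);p=np.array(s["tcp_pos"])
    yaw=np.degrees(np.arctan2(R[1,1],R[0,1]))
    off=100*R.T@(np.array([x,y,z])-p)
    sp=None if axis is None else round(np.radians((yaw-axis+90)%180-90),3)
    print("t",round(s["time_s"],2),"tcp",p.round(4),"yaw",yaw.round(1),"j6",round(s["joints"][5],1),"w",round(s["gripper_width"],3),"F",np.round(s["wrist_force"],1),"| off",off.round(2),"spin",sp)
E
python3 -c "
from h import *;from station import r
go(r,.4312,-.1215,.101,88.4)"
```

```text
t 1.6 tcp [ 0.4302 -0.1223  0.2443] yaw 88.5 j6 -96.6 w 0.999 F [ 0.1 -0.7 -0. ] | off [-0.11  0.09 14.33] spin 0.002
```

Request:
apply_moves([
  {"grip": 1, "offset": [-0.1, 0.1, 4], "spin": 0},
  {"grip": 1, "offset": [-0.1, 0.1, 8], "spin": 0},
  {"grip": 1, "offset": [-0.1, 0.1, 12], "spin": 0},
  {"grip": 1, "offset": [-0.1, 0.1, 14.3], "spin": 0},
  {"grip": 1, "offset": [-0.1, 0.1, 14.3], "spin": 0},
])

```text
time_s: 2.1
tcp_pos: [0.4288, -0.1222, 0.0987]
ee_rot: [[-1.0, 0.029, -0.008], [0.029, 1.0, -0.0], [0.008, -0.0, -1.0]]
wrist_force: [-0.7, -0.3, 1.6]
gripper_width: 1.0
gripper_force: 0.0
```

Request:
apply_moves([
  {"grip": 0, "offset": [0, 0, 0], "spin": 0},
  {"grip": 0, "offset": [0, 0, 0], "spin": 0},
  {"grip": 0, "offset": [0, 0, 0], "spin": 0},
  {"grip": 0, "offset": [0, 0, 0], "spin": 0},
  {"grip": 0, "offset": [0, 0, 0], "spin": 0},
])

```text
time_s: 2.6
tcp_pos: [0.4326, -0.121, 0.1027]
ee_rot: [[-1.0, 0.026, 0.002], [0.026, 1.0, -0.0], [-0.002, -0.0, -1.0]]
wrist_force: [-1.0, -0.7, 5.0]
gripper_width: 0.705
gripper_force: 29.9
```

```bash
python3 -c "
from h import *;from station import r
go(r,.570,-.0283,.113+.05,88.4);print(r.sense()['gripper_force'])"
```

```text
t 2.6 tcp [ 0.4326 -0.121   0.1027] yaw 88.5 j6 -96.7 w 0.705 F [-1.  -0.7  5. ] | off [-13.51   9.62  -6.  ] spin 0.002
29.903893136652187
```

Request:
apply_moves([
  {"grip": 0, "offset": [0, 0, -2.5], "spin": 0},
  {"grip": 0, "offset": [0, 0, -6], "spin": 0},
  {"grip": 0, "offset": [-2, 1.4, -6.5], "spin": 0},
  {"grip": 0, "offset": [-4.5, 3.2, -6.5], "spin": 0},
  {"grip": 0, "offset": [-7, 5, -6.5], "spin": 0},
])

```text
time_s: 3.1
tcp_pos: [0.5034, -0.0721, 0.1669]
ee_rot: [[-1.0, 0.027, 0.001], [0.027, 1.0, 0.001], [-0.001, 0.001, -1.0]]
wrist_force: [0.3, -0.6, -1.0]
gripper_width: 0.709
gripper_force: 30.0
```

Request:
apply_moves([
  {"grip": 0, "offset": [-2.5, 1.8, 0], "spin": 0},
  {"grip": 0, "offset": [-5, 3.4, 0], "spin": 0},
  {"grip": 0, "offset": [-6.5, 4.6, 0], "spin": 0},
  {"grip": 0, "offset": [-6.5, 4.6, 0], "spin": 0},
  {"grip": 0, "offset": [-6.5, 4.6, 0], "spin": 0},
])

```text
time_s: 3.6
tcp_pos: [0.5685, -0.0283, 0.1657]
ee_rot: [[-1.0, 0.026, -0.002], [0.026, 1.0, 0.0], [0.002, -0.0, -1.0]]
wrist_force: [-0.3, -0.1, -1.6]
gripper_width: 0.708
gripper_force: 30.0
```

Run:
```python
from h import *;from station import r
go(r,.571,-.0283,.115,88.4)
for n in("top","scene"):
    c=r.capture(n);cv2.imwrite(f"pics/{n}1.png",c["img"][120:320,100:420] if n=="top" else c["img"])
    print(cup(c,(.57,-.03),.106,.064,rr=.05))
```

```text
t 3.6 tcp [ 0.5685 -0.0283  0.1657] yaw 88.5 j6 -104.9 w 0.708 F [-0.3 -0.1 -1.6] | off [-0.27  0.01  5.06] spin 0.002
(array([ 0.5665, -0.0293]), np.float64(0.7), 24, np.float64(179.2), 43, np.float64(0.1672))
(array([ 0.5678, -0.027 ]), np.float64(5.5), 169, np.float64(153.5), 144, np.float64(0.1718))
```

View pics/scene1.png

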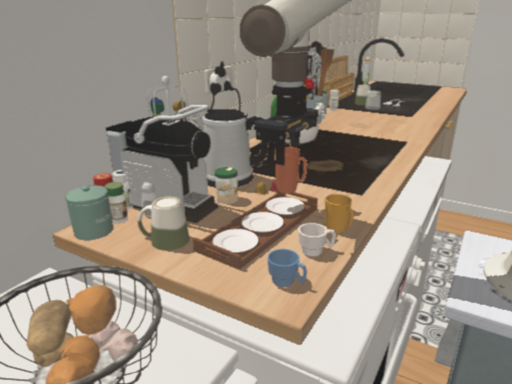

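The terracotta cup (290,170) hangs upright over the right saucer (287,206). Lowering it.

Request:
apply_moves([
  {"grip": 0, "offset": [-0.3, 0, 2.5], "spin": 0},
  {"grip": 0, "offset": [-0.3, 0, 4.2], "spin": 0},
  {"grip": 0, "offset": [-0.3, 0, 4.8], "spin": 0},
  {"grip": 0, "offset": [-0.3, 0, 5.0], "spin": 0},
  {"grip": 0, "offset": [-0.3, 0, 5.0], "spin": 0},
])

```text
time_s: 4.2
tcp_pos: [0.5725, -0.0288, 0.1171]
ee_rot: [[-1.0, 0.026, 0.001], [0.026, 1.0, -0.0], [-0.001, -0.0, -1.0]]
wrist_force: [0.7, 0.1, -1.1]
gripper_width: 0.702
gripper_force: 30.0
```

Request:
apply_moves([
  {"grip": 0, "offset": [0, 0, 0], "spin": 0},
  {"grip": 0, "offset": [0, 0, 0.1], "spin": 0},
  {"grip": 0, "offset": [0, 0, 0.1], "spin": 0},
])

```text
time_s: 4.5
tcp_pos: [0.5725, -0.0285, 0.116]
ee_rot: [[-1.0, 0.026, 0.001], [0.026, 1.0, 0.0], [-0.001, 0.0, -1.0]]
wrist_force: [-0.6, 0.4, -2.6]
gripper_width: 0.708
gripper_force: 30.0
```

Request:
apply_moves([
  {"grip": 0, "offset": [0, 0, 0.1], "spin": 0},
  {"grip": 0, "offset": [0, 0, 0.2], "spin": 0},
  {"grip": 0, "offset": [0, 0, 0.2], "spin": 0},
])

```text
time_s: 4.8
tcp_pos: [0.5729, -0.0285, 0.1148]
ee_rot: [[-1.0, 0.026, 0.002], [0.026, 1.0, -0.0], [-0.002, -0.0, -1.0]]
wrist_force: [-0.5, 0.2, 4.1]
gripper_width: 0.708
gripper_force: 29.9
```

Request:
apply_moves([
  {"grip": 1, "offset": [0, 0, 0], "spin": 0},
  {"grip": 1, "offset": [0, 0, 0], "spin": 0},
  {"grip": 1, "offset": [0, 0, -1], "spin": 0},
  {"grip": 1, "offset": [0, 0, -5], "spin": 0},
  {"grip": 1, "offset": [0, 0, -9], "spin": 0},
])

```text
time_s: 5.3
tcp_pos: [0.5718, -0.0288, 0.2041]
ee_rot: [[-1.0, 0.026, -0.003], [0.026, 1.0, -0.001], [0.002, -0.001, -1.0]]
wrist_force: [1.6, 0.1, -0.3]
gripper_width: 0.985
gripper_force: 0.0
```

Request:
apply_moves([
  {"grip": 1, "offset": [4, 0.4, 0], "spin": 0.14},
  {"grip": 1, "offset": [8, 0.8, 0], "spin": 0.28},
  {"grip": 1, "offset": [12, 1.2, 0], "spin": 0.42},
  {"grip": 1, "offset": [15.2, 1.4, 0], "spin": 0.5},
  {"grip": 1, "offset": [15.2, 1.4, 0], "spin": 0.5},
])

```text
time_s: 5.8
tcp_pos: [0.417, -0.011, 0.2041]
ee_rot: [[-0.865, 0.502, -0.001], [0.502, 0.865, 0.001], [0.001, 0.0, -1.0]]
wrist_force: [1.2, -0.1, 0.3]
gripper_width: 0.999
gripper_force: 0.0
```

Run:
```python
from h import *;from station import r
go(r,.4213,-.0103,.072,60)
c=r.capture("scene");print(cup(c,(.57,-.03),.106,.012,rr=.05))
```

```text
t 5.8 tcp [ 0.417  -0.011   0.2041] yaw 59.8 j6 -141.1 w 0.999 F [ 1.2 -0.1  0.3] | off [-0.35  0.27 13.21] spin -0.003
(array([ 0.5718, -0.0282]), np.float64(1.2), 105, np.float64(-174.6), 84, np.float64(0.1159))
```

Request:
apply_moves([
  {"grip": 1, "offset": [-0.3, 0.2, 0], "spin": 0},
  {"grip": 1, "offset": [-0.3, 0.2, 4.5], "spin": 0},
  {"grip": 1, "offset": [-0.3, 0.2, 9], "spin": 0},
  {"grip": 1, "offset": [-0.3, 0.2, 13.1], "spin": 0},
  {"grip": 1, "offset": [-0.3, 0.2, 13.1], "spin": 0},
])

```text
time_s: 6.35
tcp_pos: [0.4221, -0.0115, 0.0681]
ee_rot: [[-0.864, 0.503, -0.012], [0.503, 0.864, -0.004], [0.008, -0.009, -1.0]]
wrist_force: [-0.2, -0.0, 0.1]
gripper_width: 1.001
gripper_force: 0.0
```

Request:
apply_moves([
  {"grip": 0, "offset": [0, 0, 0], "spin": 0},
  {"grip": 0, "offset": [0, 0, 0], "spin": 0},
  {"grip": 0, "offset": [0, 0, 0], "spin": 0},
  {"grip": 0, "offset": [0, 0, 0], "spin": 0},
])

```text
time_s: 6.75
tcp_pos: [0.4253, -0.0101, 0.0741]
ee_rot: [[-0.865, 0.502, 0.003], [0.502, 0.865, 0.001], [-0.002, 0.003, -1.0]]
wrist_force: [-0.6, -0.3, 0.5]
gripper_width: 0.718
gripper_force: 0.4
```

Run:
```python
from h import *;from station import r
go(r,.577,.078,.15,60)
```

```text
t 6.75 tcp [ 0.4253 -0.0101  0.0741] yaw 59.9 j6 -140.9 w 0.718 F [-0.6 -0.3  0.5] | off [-8.72 15.26 -7.53] spin -0.002
```

Request:
apply_moves([
  {"grip": 0, "offset": [0, 0, 0], "spin": 0},
  {"grip": 0, "offset": [0, 0, 0], "spin": 0},
  {"grip": 0, "offset": [0, 0, -2.5], "spin": 0},
  {"grip": 0, "offset": [0, 0, -6], "spin": 0},
  {"grip": 0, "offset": [-1.5, 2.5, -7.5], "spin": 0},
])

```text
time_s: 7.25
tcp_pos: [0.448, 0.0029, 0.1501]
ee_rot: [[-0.864, 0.503, 0.001], [0.503, 0.864, 0.001], [-0.0, 0.002, -1.0]]
wrist_force: [1.3, 0.4, -1.7]
gripper_width: 0.702
gripper_force: 30.0
```

Request:
apply_moves([
  {"grip": 0, "offset": [-2, 3.4, 0], "spin": 0},
  {"grip": 0, "offset": [-4.2, 7, 0], "spin": 0},
  {"grip": 0, "offset": [-6.2, 10.5, 0], "spin": 0},
  {"grip": 0, "offset": [-7.5, 12.7, 0], "spin": 0},
  {"grip": 0, "offset": [-7.5, 12.7, 0], "spin": 0},
])

```text
time_s: 7.75
tcp_pos: [0.581, 0.0776, 0.147]
ee_rot: [[-0.865, 0.501, 0.002], [0.501, 0.865, 0.001], [-0.001, 0.001, -1.0]]
wrist_force: [-0.2, -0.7, -1.9]
gripper_width: 0.703
gripper_force: 30.0
```

Run:
```python
from h import *;from station import r
go(r,.578,.077,.086,60)
c=r.capture("scene");cv2.imwrite("pics/scene2.png",c["img"][100:320,180:400]);print(cup(c,(.577,.078),.078,.075,rr=.05))
go(r,.578,.077,.086,60)
```

```text
t 7.75 tcp [0.581  0.0776 0.147 ] yaw 59.9 j6 -143.5 w 0.703 F [-0.2 -0.7 -1.9] | off [ 0.24 -0.21  6.1 ] spin -0.001
(array([0.5782, 0.0795]), np.float64(3.6), 188, np.float64(116.0), 155, np.float64(0.1542))
t 7.8 tcp [0.5789 0.0766 0.1467] yaw 59.9 j6 -143.5 w 0.7 F [-0.9 -1.  -1.8] | off [ 0.09 -0.    6.07] spin -0.002
```

View pics/scene2.png

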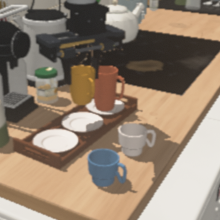

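Yellow (crop 83,85) hangs upright over the middle saucer (crop 83,122), with terracotta seated at the right. Lowering it.

Request:
apply_moves([
  {"grip": 0, "offset": [0.1, 0, 3], "spin": 0},
  {"grip": 0, "offset": [0.1, 0, 5.2], "spin": 0},
  {"grip": 0, "offset": [0.1, 0, 5.8], "spin": 0},
  {"grip": 0, "offset": [0.1, 0, 5.9], "spin": 0},
  {"grip": 0, "offset": [0.1, 0, 5.9], "spin": 0},
])

```text
time_s: 8.3
tcp_pos: [0.578, 0.0763, 0.0896]
ee_rot: [[-0.865, 0.502, 0.001], [0.502, 0.865, 0.0], [-0.001, 0.001, -1.0]]
wrist_force: [-0.6, 0.1, -1.1]
gripper_width: 0.699
gripper_force: 30.0
```

Request:
apply_moves([
  {"grip": 0, "offset": [0, 0, 0.1], "spin": 0},
  {"grip": 0, "offset": [0, 0, 0.1], "spin": 0},
  {"grip": 0, "offset": [0, 0, 0.1], "spin": 0},
])

```text
time_s: 8.6
tcp_pos: [0.5779, 0.0765, 0.0882]
ee_rot: [[-0.865, 0.502, 0.001], [0.502, 0.865, 0.0], [-0.001, 0.001, -1.0]]
wrist_force: [-0.2, -0.1, -2.6]
gripper_width: 0.701
gripper_force: 30.0
```

Request:
apply_moves([
  {"grip": 0, "offset": [0, 0, 0.1], "spin": 0},
  {"grip": 0, "offset": [0, 0, 0.2], "spin": 0},
  {"grip": 0, "offset": [0, 0, 0.2], "spin": 0},
])

```text
time_s: 8.9
tcp_pos: [0.578, 0.0763, 0.0862]
ee_rot: [[-0.865, 0.502, 0.001], [0.502, 0.865, -0.0], [-0.001, 0.0, -1.0]]
wrist_force: [-1.1, -0.2, 2.4]
gripper_width: 0.699
gripper_force: 29.9
```

Request:
apply_moves([
  {"grip": 1, "offset": [0, 0, 0], "spin": 0},
  {"grip": 1, "offset": [0, 0, 0], "spin": 0},
  {"grip": 1, "offset": [0, 0, -1], "spin": 0},
  {"grip": 1, "offset": [0, 0, -5], "spin": 0},
  {"grip": 1, "offset": [0, 0, -10], "spin": 0},
])

```text
time_s: 9.4
tcp_pos: [0.5764, 0.076, 0.1851]
ee_rot: [[-0.865, 0.502, -0.005], [0.502, 0.865, -0.002], [0.003, -0.004, -1.0]]
wrist_force: [0.9, 0.6, 0.0]
gripper_width: 0.986
gripper_force: 0.0
```

Request:
apply_moves([
  {"grip": 1, "offset": [4, -1.1, 0], "spin": 0},
  {"grip": 1, "offset": [8, -2.3, 0], "spin": 0},
  {"grip": 1, "offset": [12, -3.4, 0], "spin": 0},
  {"grip": 1, "offset": [14.5, -4.1, 0], "spin": -0.14},
  {"grip": 1, "offset": [14.5, -4.1, 0], "spin": -0.28},
])

```text
time_s: 9.9
tcp_pos: [0.4288, 0.1137, 0.1865]
ee_rot: [[-0.972, 0.236, 0.0], [0.236, 0.972, 0.001], [0.0, 0.001, -1.0]]
wrist_force: [1.1, 0.6, 0.8]
gripper_width: 1.003
gripper_force: 0.0
```

Request:
apply_moves([
  {"grip": 1, "offset": [0, 0, 0], "spin": -0.14},
  {"grip": 1, "offset": [0, 0, 0], "spin": -0.28},
  {"grip": 1, "offset": [0, 0, 0], "spin": -0.42},
  {"grip": 1, "offset": [0, 0, 0], "spin": -0.56},
  {"grip": 1, "offset": [0, 0, 0], "spin": -0.7},
])

```text
time_s: 10.4
tcp_pos: [0.4318, 0.1139, 0.1863]
ee_rot: [[-0.896, -0.444, 0.001], [-0.444, 0.896, 0.001], [-0.001, 0.0, -1.0]]
wrist_force: [-0.2, -0.3, 0.2]
gripper_width: 0.999
gripper_force: 0.0
```

Run:
```python
from h import *;from station import r
c=r.capture("scene");print(cup(c,(.576,.078),.078,.012,rr=.05))
go(r,.431,.1134,.049,122)
```

```text
(array([0.5745, 0.0768]), np.float64(0.8), 122, np.float64(150.4), 61, np.float64(0.0879))
t 10.45 tcp [0.4319 0.1139 0.1863] yaw 116.6 j6 -99.2 w 0.998 F [-1.2  1.4 -0.2] | off [ 0.11 -0.   13.73] spin -0.095
```

Request:
apply_moves([
  {"grip": 1, "offset": [0.1, 0, 2], "spin": -0.1},
  {"grip": 1, "offset": [0.1, 0, 6.5], "spin": -0.1},
  {"grip": 1, "offset": [0.1, 0, 11], "spin": -0.1},
  {"grip": 1, "offset": [0.1, 0, 13.6], "spin": -0.1},
  {"grip": 1, "offset": [0.1, 0, 13.6], "spin": -0.1},
])

```text
time_s: 10.95
tcp_pos: [0.4288, 0.112, 0.047]
ee_rot: [[-0.852, -0.524, -0.007], [-0.524, 0.852, -0.004], [0.008, -0.0, -1.0]]
wrist_force: [-1.2, 0.2, 0.4]
gripper_width: 0.999
gripper_force: 0.0
```

Request:
apply_moves([
  {"grip": 0, "offset": [0, 0, 0], "spin": 0},
  {"grip": 0, "offset": [0, 0, 0], "spin": 0},
  {"grip": 0, "offset": [0, 0, 0], "spin": 0},
  {"grip": 0, "offset": [0, 0, 0], "spin": 0},
  {"grip": 0, "offset": [0, 0, 0], "spin": 0},
])

```text
time_s: 11.45
tcp_pos: [0.4315, 0.1137, 0.0508]
ee_rot: [[-0.85, -0.526, 0.002], [-0.526, 0.85, 0.001], [-0.003, -0.0, -1.0]]
wrist_force: [-1.9, 0.2, 8.3]
gripper_width: 0.703
gripper_force: 29.7
```

Run:
```python
from h import *;from station import r
go(r,.587,.184,.12,122)
```

```text
t 11.45 tcp [0.4315 0.1137 0.0508] yaw 121.7 j6 -94.0 w 0.703 F [-1.9  0.2  8.3] | off [-16.94  -2.21  -6.87] spin -0.004
```

Request:
apply_moves([
  {"grip": 0, "offset": [0, 0, -2.5], "spin": 0},
  {"grip": 0, "offset": [0, 0, -6], "spin": 0},
  {"grip": 0, "offset": [-3, -0.4, -7], "spin": 0},
  {"grip": 0, "offset": [-6.8, -0.9, -7], "spin": 0},
  {"grip": 0, "offset": [-10.6, -1.4, -7], "spin": 0},
])

```text
time_s: 11.95
tcp_pos: [0.5293, 0.1576, 0.1207]
ee_rot: [[-0.851, -0.526, 0.001], [-0.526, 0.851, 0.001], [-0.002, 0.0, -1.0]]
wrist_force: [-1.0, 0.1, -1.1]
gripper_width: 0.702
gripper_force: 30.0
```

Request:
apply_moves([
  {"grip": 0, "offset": [-3, -0.4, 0], "spin": 0},
  {"grip": 0, "offset": [-5.5, -0.7, 0], "spin": 0},
  {"grip": 0, "offset": [-6.2, -0.8, 0], "spin": 0},
  {"grip": 0, "offset": [-6.2, -0.8, 0], "spin": 0},
  {"grip": 0, "offset": [-6.2, -0.8, 0], "spin": 0},
])

```text
time_s: 12.45
tcp_pos: [0.5839, 0.1823, 0.1191]
ee_rot: [[-0.851, -0.526, -0.002], [-0.526, 0.851, -0.001], [0.002, 0.0, -1.0]]
wrist_force: [-0.6, 0.4, -1.8]
gripper_width: 0.7
gripper_force: 30.0
```

Run:
```python
from h import *;from station import r
go(r,.586,.184,.063,122)
```

```text
t 12.45 tcp [0.5839 0.1823 0.1191] yaw 121.7 j6 -90.7 w 0.7 F [-0.6  0.4 -1.8] | off [-0.28  0.03  5.61] spin -0.005
```

Request:
apply_moves([
  {"grip": 0, "offset": [-0.1, 0, 2.5], "spin": 0},
  {"grip": 0, "offset": [-0.1, 0, 4.8], "spin": 0},
  {"grip": 0, "offset": [-0.1, 0, 5.5], "spin": 0},
  {"grip": 0, "offset": [-0.1, 0, 5.6], "spin": 0},
  {"grip": 0, "offset": [-0.1, 0, 5.7], "spin": 0},
])

```text
time_s: 12.95
tcp_pos: [0.586, 0.1835, 0.0634]
ee_rot: [[-0.85, -0.526, 0.001], [-0.526, 0.85, 0.001], [-0.001, -0.0, -1.0]]
wrist_force: [0.4, 0.4, -0.8]
gripper_width: 0.701
gripper_force: 30.0
```

Request:
apply_moves([
  {"grip": 0, "offset": [0, 0, 0], "spin": 0},
  {"grip": 0, "offset": [0, 0, 0.1], "spin": 0},
  {"grip": 0, "offset": [0, 0, 0.1], "spin": 0},
])

```text
time_s: 13.25
tcp_pos: [0.5864, 0.1837, 0.0628]
ee_rot: [[-0.85, -0.526, 0.001], [-0.526, 0.85, 0.001], [-0.001, -0.0, -1.0]]
wrist_force: [-2.1, -0.8, 4.7]
gripper_width: 0.698
gripper_force: 29.8
```

Request:
apply_moves([
  {"grip": 1, "offset": [0, 0, 0], "spin": 0},
  {"grip": 1, "offset": [0, 0, 0], "spin": 0},
  {"grip": 1, "offset": [0, 0, -1], "spin": 0},
  {"grip": 1, "offset": [0, 0, -5], "spin": 0},
  {"grip": 1, "offset": [0, 0, -10], "spin": 0},
])

```text
time_s: 13.75
tcp_pos: [0.5849, 0.1827, 0.1607]
ee_rot: [[-0.851, -0.526, -0.005], [-0.526, 0.851, -0.003], [0.006, 0.0, -1.0]]
wrist_force: [1.1, 0.6, 0.6]
gripper_width: 0.986
gripper_force: 0.0
```

Request:
apply_moves([
  {"grip": 1, "offset": [2.5, 3.2, -2], "spin": 0.14},
  {"grip": 1, "offset": [5, 6.4, -2], "spin": 0.28},
  {"grip": 1, "offset": [7.5, 9.6, -2], "spin": 0.42},
  {"grip": 1, "offset": [9.8, 12.6, -2], "spin": 0.54},
  {"grip": 1, "offset": [9.8, 12.6, -2], "spin": 0.6},
])

```text
time_s: 14.25
tcp_pos: [0.4332, 0.2396, 0.1825]
ee_rot: [[-0.999, 0.046, -0.0], [0.046, 0.999, 0.001], [0.0, 0.001, -1.0]]
wrist_force: [1.7, -0.1, 1.0]
gripper_width: 0.999
gripper_force: 0.0
```

Run:
```python
from h import *;from station import r
for n in("scene","top"):
    c=r.capture(n);print(cup(c,(.586,.184),.054,.012,rr=.05));print(cup(c,(.4366,.2395),.054,0,rr=.05))
    cv2.imwrite(f"pics/{n}3.png",c["img"])
go(r,.4366,.2395,.051,87)
```

```text
(array([0.5859, 0.1841]), np.float64(1.0), 167, np.float64(-170.4), 59, np.float64(0.0639))
(array([0.4373, 0.2402]), np.float64(1.0), 221, np.float64(175.1), 67, np.float64(0.052))
(array([0.5841, 0.1825]), np.float64(0.9), 113, np.float64(156.7), 30, np.float64(0.0639))
  return _methods._mean(a, axis=axis, dtype=dtype,
  ret = um.true_divide(
Traceback (most recent call last):
  File "h.py", line 19, in cup
    ctr,e=circ(rim[:,:2],.0295)
          ~~~~^^^^^^^^^^^^^^^^^
  File "h.py", line 13, in circ
    s=least_squares(f,c0,loss="soft_l1",f_scale=.002);return s.x,np.median(abs(f(s.x)))
ValueError: Initial guess is outside of provided bounds
```

View pics/scene3.png

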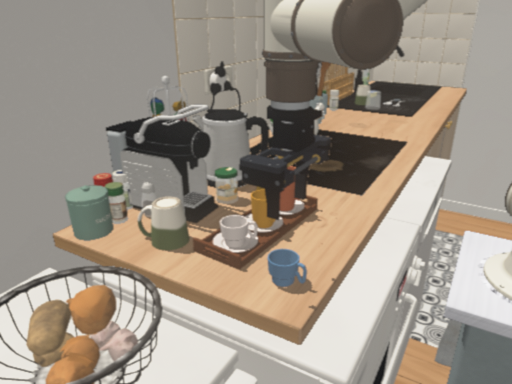

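White sits on the left saucer (235,237), handle to the right, and blue is still at (284,266). Next is the blue grasp.

Run:
```python
from h import *;from station import r
go(r,.4368,.2398,.053,86)
```

```text
t 14.35 tcp [0.4359 0.2396 0.1825] yaw 87.5 j6 -140.1 w 1.0 F [-0.9 -0.6 -1. ] | off [-0.07  0.   12.95] spin 0.026
```

Request:
apply_moves([
  {"grip": 1, "offset": [-0.1, 0, 4.5], "spin": 0.02},
  {"grip": 1, "offset": [-0.1, 0, 9], "spin": 0.02},
  {"grip": 1, "offset": [-0.1, 0, 12.8], "spin": 0.02},
  {"grip": 1, "offset": [-0.1, 0, 12.8], "spin": 0.02},
  {"grip": 1, "offset": [-0.1, 0, 12.8], "spin": 0.02},
])

```text
time_s: 14.85
tcp_pos: [0.4384, 0.2391, 0.0539]
ee_rot: [[-0.998, 0.066, 0.0], [0.066, 0.998, -0.001], [-0.0, -0.001, -1.0]]
wrist_force: [1.4, 0.2, 0.3]
gripper_width: 1.002
gripper_force: 0.0
```

Request:
apply_moves([
  {"grip": 0, "offset": [0, 0, 0], "spin": 0},
  {"grip": 0, "offset": [0, 0, 0], "spin": 0},
  {"grip": 0, "offset": [0, 0, 0], "spin": 0},
  {"grip": 0, "offset": [0, 0, 0], "spin": 0},
  {"grip": 0, "offset": [0, 0, 0], "spin": 0},
])

```text
time_s: 15.35
tcp_pos: [0.438, 0.2396, 0.0546]
ee_rot: [[-0.998, 0.066, 0.002], [0.066, 0.998, 0.001], [-0.002, 0.001, -1.0]]
wrist_force: [-1.6, -0.8, 5.0]
gripper_width: 0.7
gripper_force: 30.0
```

Run:
```python
from h import *;from station import r
go(r,.586,.184,.145,61)
```

```text
t 15.35 tcp [0.438  0.2396 0.0546] yaw 86.2 j6 -141.1 w 0.7 F [-1.6 -0.8  5. ] | off [-15.15  -4.56  -9.02] spin 0.44
```

Request:
apply_moves([
  {"grip": 0, "offset": [0, 0, -2.5], "spin": 0},
  {"grip": 0, "offset": [0, 0, -6], "spin": 0},
  {"grip": 0, "offset": [0, 0, -9.2], "spin": 0},
  {"grip": 0, "offset": [-3.5, -1.1, -9.2], "spin": 0},
  {"grip": 0, "offset": [-7, -2.1, -9.2], "spin": 0},
])

```text
time_s: 15.85
tcp_pos: [0.5064, 0.2139, 0.1472]
ee_rot: [[-0.998, 0.064, 0.002], [0.064, 0.998, 0.002], [-0.002, 0.002, -1.0]]
wrist_force: [0.4, 0.9, -1.2]
gripper_width: 0.704
gripper_force: 30.3
```

Request:
apply_moves([
  {"grip": 0, "offset": [-3.5, -1.1, 0], "spin": 0.1},
  {"grip": 0, "offset": [-6.5, -2, 0], "spin": 0.2},
  {"grip": 0, "offset": [-8.1, -2.5, 0], "spin": 0.3},
  {"grip": 0, "offset": [-8.1, -2.5, 0], "spin": 0.4},
  {"grip": 0, "offset": [-8.1, -2.5, 0], "spin": 0.44},
])

```text
time_s: 16.35
tcp_pos: [0.5851, 0.1824, 0.1445]
ee_rot: [[-0.873, 0.488, -0.002], [0.488, 0.873, -0.001], [0.001, -0.001, -1.0]]
wrist_force: [-0.8, 0.1, -1.8]
gripper_width: 0.701
gripper_force: 30.3
```

Request:
apply_moves([
  {"grip": 0, "offset": [0, 0, 0], "spin": 0},
  {"grip": 0, "offset": [0, 0, 0], "spin": 0},
])

```text
time_s: 16.55
tcp_pos: [0.5847, 0.1831, 0.1452]
ee_rot: [[-0.875, 0.484, -0.001], [0.484, 0.875, -0.0], [0.001, -0.001, -1.0]]
wrist_force: [0.3, -0.2, -1.1]
gripper_width: 0.701
gripper_force: 30.3
```

Run:
```python
from h import *;from station import r
go(r,.586,.184,.099,61)
for n in("scene","top"):
    c=r.capture(n);W=cloud(c)
    im=c["img"][...,:].astype(int);bl=(im[...,0]>im[...,2]+25)
    D=np.hypot(W[...,0]-.586,W[...,1]-.184)
    B=W[bl&(D<.06)&(W[...,2]>.08)];print(n,len(B),"blue z",np.percentile(B[:,2],[2,98]).round(4))
    body=B[(B[:,2]>.115)&(np.hypot(*(B[:,:2]-[.586,.184]).T)<.037)];print(" blue c",circ(body[:,:2],.0305),len(body))
    wb=(im.max(-1)-im.min(-1)<30)&(D<.037)&(W[...,2]>.045)&(W[...,2]<.075)
    Q=W[wb];print(" white c",circ(Q[:,:2],.0302),len(Q))
    cv2.imwrite(f"pics/{n}4.png",cv2.resize(c["img"][150:290,160:340],None,fx=3,fy=3))
```

```text
t 16.55 tcp [0.5847 0.1831 0.1452] yaw 61.1 j6 -151.4 w 0.701 F [ 0.3 -0.2 -1.1] | off [-0.07  0.15  4.62] spin 0.001
scene 694 blue z [0.0956 0.1443]
 blue c (array([0.5842454 , 0.18265403]), np.float64(0.0019542102038634275)) 502
 white c (array([0.58649779, 0.18434799]), np.float64(0.0016195089156823238)) 477
top 40 blue z [0.1088 0.158 ]
 blue c (array([0.54792506, 0.16639044]), np.float64(0.0014506083316275196)) 14
 white c (array([0.58640725, 0.18365628]), np.float64(0.0009114604689011291)) 9
```

View pics/scene4.png

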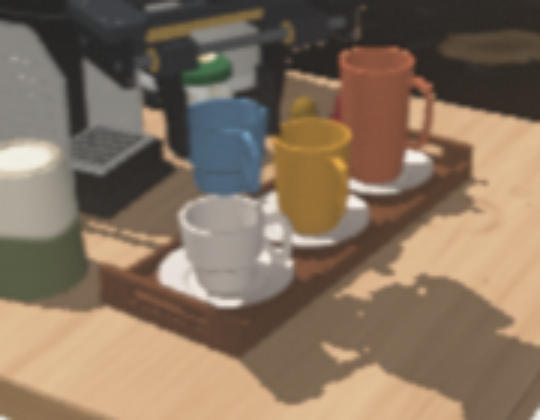

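Blue hangs over white in the crop (230,145 above 222,245), handle turned aside from white's. I shift by about 2.5 mm and lower.

Request:
apply_moves([
  {"grip": 0, "offset": [-0.1, 0.25, 0.8], "spin": 0},
  {"grip": 0, "offset": [-0.1, 0.25, 1.8], "spin": 0},
  {"grip": 0, "offset": [-0.1, 0.25, 2.8], "spin": 0},
  {"grip": 0, "offset": [-0.1, 0.25, 3.5], "spin": 0},
  {"grip": 0, "offset": [-0.1, 0.25, 3.5], "spin": 0},
])

```text
time_s: 17.15
tcp_pos: [0.5862, 0.1844, 0.1086]
ee_rot: [[-0.874, 0.485, -0.003], [0.485, 0.874, -0.002], [0.002, -0.003, -1.0]]
wrist_force: [0.1, 0.0, -0.4]
gripper_width: 0.699
gripper_force: 30.3
```

Request:
apply_moves([
  {"grip": 0, "offset": [0, 0, 0.4], "spin": 0},
  {"grip": 0, "offset": [0, 0, 0.7], "spin": 0},
  {"grip": 0, "offset": [0, 0, 0.9], "spin": 0},
  {"grip": 0, "offset": [0, 0, 0.9], "spin": 0},
])

```text
time_s: 17.55
tcp_pos: [0.5871, 0.1848, 0.1014]
ee_rot: [[-0.875, 0.485, -0.0], [0.485, 0.875, -0.0], [0.0, -0.0, -1.0]]
wrist_force: [-0.4, 0.2, -1.2]
gripper_width: 0.703
gripper_force: 30.3
```

Inserted freely; about 3 mm to go.

Request:
apply_moves([
  {"grip": 0, "offset": [0, 0, 0.15], "spin": 0},
  {"grip": 0, "offset": [0, 0, 0.2], "spin": 0},
  {"grip": 0, "offset": [0, 0, 0.25], "spin": 0},
  {"grip": 0, "offset": [0, 0, 0.25], "spin": 0},
])

```text
time_s: 17.95
tcp_pos: [0.5873, 0.1849, 0.0993]
ee_rot: [[-0.875, 0.485, 0.0], [0.485, 0.875, 0.0], [-0.0, 0.0, -1.0]]
wrist_force: [0.2, 0.6, -0.5]
gripper_width: 0.701
gripper_force: 30.3
```

Request:
apply_moves([
  {"grip": 0, "offset": [0, 0, 0.1], "spin": 0},
  {"grip": 0, "offset": [0, 0, 0.15], "spin": 0},
  {"grip": 0, "offset": [0, 0, 0.15], "spin": 0},
])

```text
time_s: 18.25
tcp_pos: [0.5878, 0.185, 0.099]
ee_rot: [[-0.875, 0.484, 0.002], [0.484, 0.875, 0.0], [-0.001, 0.001, -1.0]]
wrist_force: [-2.6, -1.1, 5.6]
gripper_width: 0.699
gripper_force: 30.4
```

Request:
apply_moves([
  {"grip": 1, "offset": [0, 0, 0], "spin": 0},
  {"grip": 1, "offset": [0, 0, 0], "spin": 0},
  {"grip": 1, "offset": [0, 0, -1], "spin": 0},
  {"grip": 1, "offset": [0, 0, -5], "spin": 0},
  {"grip": 1, "offset": [0, 0, -10], "spin": 0},
])

```text
time_s: 18.75
tcp_pos: [0.586, 0.1843, 0.1967]
ee_rot: [[-0.875, 0.485, -0.005], [0.485, 0.875, -0.003], [0.003, -0.005, -1.0]]
wrist_force: [1.1, 1.3, 0.2]
gripper_width: 0.984
gripper_force: 0.0
```

Request:
apply_moves([
  {"grip": 1, "offset": [4, -1, -2], "spin": 0},
  {"grip": 1, "offset": [8, -2, -2], "spin": 0},
  {"grip": 1, "offset": [12, -3, -2], "spin": 0},
  {"grip": 1, "offset": [16, -4, -2], "spin": 0},
  {"grip": 1, "offset": [16, -4, -2], "spin": 0},
])

```text
time_s: 19.25
tcp_pos: [0.4242, 0.2276, 0.2184]
ee_rot: [[-0.876, 0.482, -0.001], [0.482, 0.876, 0.001], [0.001, 0.0, -1.0]]
wrist_force: [0.5, -0.3, 1.0]
gripper_width: 1.002
gripper_force: 0.0
```

Run:
```python
from h import *;from station import r
for n in("scene","top"):
    c=r.capture(n)
    for k,a in {"blue":((.586,.184),.054,.044),"yellow":((.575,.077),.078,.012),"terra":((.571,-.028),.106,.012)}.items():
        try: print(n,k,cup(c,*a,rr=.05))
        except Exception as e: print(n,k,"no")
    cv2.imwrite(f"pics/{n}5.png",cv2.resize(c["img"][150:290,160:340],None,fx=3,fy=3))
go(r,.4,.1,.2)
```

```text
scene blue (array([0.5861, 0.1848]), np.float64(1.1), 175, np.float64(152.3), 58, np.float64(0.0962))
scene yellow (array([0.5744, 0.0765]), np.float64(0.8), 101, np.float64(150.0), 62, np.float64(0.0879))
scene terra (array([ 0.572 , -0.0284]), np.float64(1.2), 79, np.float64(-174.5), 82, np.float64(0.1159))
top blue (array([0.5842, 0.1831]), np.float64(1.0), 126, np.float64(154.6), 20, np.float64(0.0964))
top yellow (array([0.5726, 0.0752]), np.float64(0.9), 101, np.float64(151.6), 22, np.float64(0.0883))
top terra (array([ 0.5699, -0.0297]), np.float64(0.8), 108, np.float64(-140.7), 55, np.float64(0.1161))
t 19.35 tcp [0.4276 0.228  0.2186] yaw 61.1 j6 -166.2 w 0.999 F [ 0.3 -0.  -0.7] | off [ -3.77 -12.54   1.84] spin None
```

View pics/scene5.png

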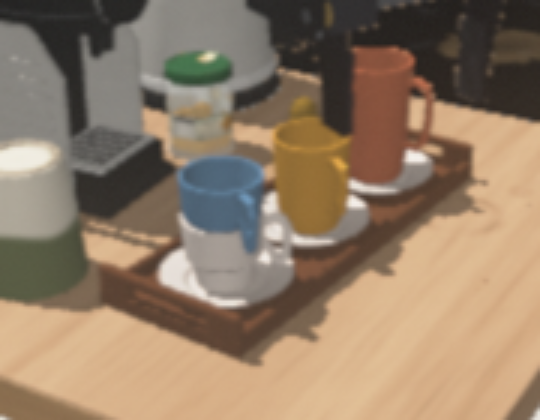

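View pics/top5.png

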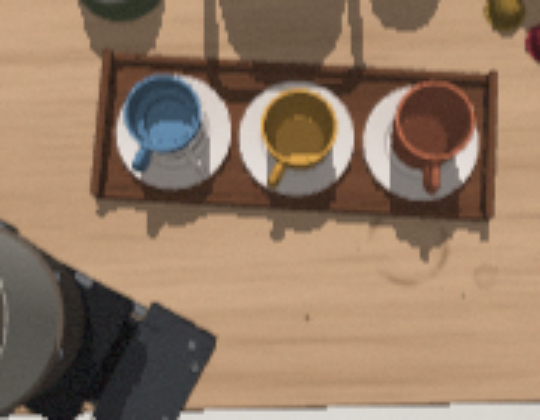

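Blue is nested in white with the handles apart, at crop (222,200). Yellow (310,180) and terracotta (380,120) are centred on their saucers, and the mug and jar haven't moved.

```bash
python3 -c "
from station import r
print(r.finish_job())"
```

```text
the job is handed in; nothing more can be done
None
```

The tray is laid and handed in at about 19 s: white, yellow and terracotta each measured within about 4 mm of their saucer centres, and blue is seated in white with the handles apart; `finish_job` returned no verdict.

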